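# Four clicks on the bending rolls

## Task

The left end of the bending rolls' top roll is already set, and the right end must match it. Fit the loose crank handle fully down on the square end of the right-hand adjusting screw (right as the robot sees it), then with the handle turn the screw clockwise, seen from above, four clicks of its ratchet and stop before a fifth. Finish still gripping the handle there, motionless, so that the lock nut can be tightened, and leave the other tools on the bench where they lie.

Things in the scene. Friction and masses are not known exactly. Their poses are not given: they have to be found in the camera images.
- handle: loose steel crank handle, 350 g. Hub: 36 x 36 mm block, 26 mm high, with a vertical square through-bore 17.6 mm wide, sides parallel to the hub's. Origin: centre of the bore at the hub's underside; x along the arm, z up. Starts lying level on the bench on its underside, grip upright. It fits in any of four quarter turns, with about 0.1 rad of play each way.
- handle_grip (a point): middle of the handle's straight arm, 55 mm (+x) from the bore axis, near the centre of mass. The arm is 16 mm wide (y) and 14 mm thick, 8 to 22 mm above the underside, free for 35 mm each way along it. It ends in a round boss, 24 mm diameter, 120 mm from the bore axis, with an upright black grip, 23 mm diameter, reaching 65 mm above the underside.
- screw_end (a point): seat of the right-hand screw of the grey three-roll bending machine, 220 mm above the bench: top centre of a round shoulder, 32 mm diameter, where the hub rests when home. On it stands a square end, 16 mm wide, 24 mm high, top 5 mm tapered. z up, x and y square to the flats; turns with the screw. Ratchet wheel, pawl and machine lie 8 mm or more below the seat; the left screw is 400 mm to the left.
- screw (a joint): rotation of the right-hand screw (rad), growing clockwise seen from above. Starts between 0.04 and 0.2; the pawl lets it turn back only part of a tooth. It clicks every 0.262 rad (15 degrees): at about 0.26, 0.52, 0.79, 1.05 (fourth) and 1.31 (fifth). The torque rises over each tooth from about 0.25 to 0.5 N m and falls suddenly to 0.1 or less at the click.
- mallet: bystander: wooden mallet, 275 mm long, head 100 mm long and 60 mm in diameter, lying on the bench; origin under the head
- screwdriver: bystander: screwdriver lying on the bench
- cclamp: bystander: locking C-clamp with blue handles lying flat on the bench, about 240 mm long and 90 mm wide
Things that resemble listed ones, but are neither listed nor needed, are in the scene too. What is shaped like the handle but brown, orange or yellow is not meant.

How it is judged:
By the outcome, as a careful person would: the job done as asked, in the order asked, and still so for the second after the job is handed in, while the arm keeps its last pose, push and grip.
It also fails if it takes over 64 s, if anything falls off the work surface, if the arm or the gripper's body presses on something with over 40 N, if the wrist force passes 120 N, or if a joint passes its speed limit or range.

## Robot

A 6-joint arm with a two-finger parallel gripper is mounted at the origin on the work surface. World frame = base frame: x ahead of the robot, y to its left, z up, the work surface at z = 0. Lengths are in m, angles in rad, forces in N, time in s.
With the tool pointing down it reaches from about 0.3 to 0.875 m from the base axis. Payload 6.4 kg.
Tool frame: the origin (TCP) lies on the centre line of the jaws, within the pads' length; the fingertips stand 11 mm ahead of it and the grasp point (between the pads) lies 8 mm behind it; z points along the fingers, y is the line along which they close (so a half turn about z gives the same grasp; the last joint's range is limited). The gripper opens to 85 mm and grips with 20 to 120 N. Pads are 22 mm wide; open, the fingers measure 114 mm over their backs; the gripper's body (76 mm by 85 mm) begins 54 mm behind the grasp point. The pads swing forward as they close: fully open they stand 13 mm farther back than shut.
Start: joints at [0.995, 0.181, 1.607, -0, 1.354, -0.206], TCP at [0.208, 0.536, 0.215] pointing down, gripper open.
Joint ranges: [-2.99, 2.99], [-0.89, 2.07], [0.3, 2.58], [-1.14, 4.28], [0, 2.63], [-3.12, 3.12]. Speed limits (rad/s): [2.57, 2.57, 3.01, 3.14, 3.14, 3.14].

## Interface

Orientations are given as a unit quaternion [w, x, y, z].
In Python, from cell import env, viewer, finish_job gives the robot as it stands.
- The arm moves only by the shell command python3 -m inch 'ROWS' [OPENING]. ROWS is JSON, a list of rows, each an object with "xyz": the shift along the tool's x, y, z in m, a list of three; "dr": the turn, a rotation vector about the tool's x, y, z in degrees, a list of three. A call has 1 to 8 rows; each row is the pose to reach, as a shift and turn from the pose commanded when the call began, along the tool's axes at that moment; what a row does not reach only later rows make up. A row lasts 1/12 s, in which the tool goes at most 41.7 mm and 7.16 degrees, less where a joint would pass 70% of its speed; a pose out of reach is approached as far as the arm can. A call with a gripper value outside its range is refused whole. OPENING is the opening, from 0 (shut) to 1 (fully open), set as the call begins (- or left out, the last holds). The fingers move at their own pace and stop on an object; the grip force is fixed at half the most. Time passes only in rows, so rows that repeat a pose let the fingers close. It gives the time, the measured TCP pose, the force, the opening and the grip force at its end, in the units of the state.
- env.observe(): the state, without advancing time (a new reading comes with each control period).
- viewer.read_camera(name): name is "side" or "top" or "wrist"; returns (picture, depth): 384x512x3 uint8, red, green, blue; 384x512 float32, m along the optical axis (not along the pixel's ray), 0 where there is no reading.
- viewer.camera_model(name): a dict with "mtx" (3x3 intrinsics, pixels), "cam_to_world" (4x4, takes a point from camera to world coordinates); the wrist camera has in their place "tool_from_camera" (4x4, takes a point from camera to tool coordinates, whose origin is the TCP and whose axes are the flange's). Camera axes: x right, y down, z forward; pixel columns grow to the right and rows downward; lengths in m; the calibration is good to about 2 mm. A picture is of the moment at which its call begins: read the wrist's pose just before it. camera_model takes no time and is no camera call.
- finish_job(): hands the job in; it is judged then, once.
The state is a dict: "time_s": time; "joint_pos": joint angles; "joint_velocities": joint speeds; "joint_torque": joint torques, N m; "position": TCP position; "tcp_rot": TCP orientation; "contact_force": force on the tool from outside, world axes, zero at the start; "moment": the same for the moment, N m; "grip_width": opening from 0.0 (shut) to 1.0 (fully open); "finger_force": force on a finger pad.
Only numpy, scipy, OpenCV 4.12 (cv2) and the standard library are available. Lean on these libraries where they do the work, as an engineer would, in place of code of your own. Each camera call takes 0.05 s, during which the arm holds its last target. There are 200 camera calls.

## Working session

There is one attempt and no reset: what is moved stays moved. The work goes in short steps, Python scripts to look and compute and a shell command to move; the robot and the scene stay as the last step left them, time stands still between calls to the robot, and variables do not carry over. Pictures are saved under pics/ and viewed, at most 10 in all, crops included, and the job is handed in when it is done.

```bash
ls; mkdir -p pics; cat > h.py <<'E'
import numpy as np, cv2
from cell import env, viewer, finish_job
from scipy.spatial.transform import Rotation as R
def shot(n):
    s=env.observe(); im,d=viewer.read_camera(n); m=viewer.camera_model(n)
    if 'cam_to_world' in m: T=np.array(m['cam_to_world'])
    else:
        q=s['tcp_rot']; W=np.eye(4); W[:3,:3]=R.from_quat([q[1],q[2],q[3],q[0]]).as_matrix(); W[:3,3]=s['position']
        T=W@np.array(m['tool_from_camera'])
    return im,d,np.array(m['mtx']),T
def ray(K,T,u,v,z):
    r=T[:3,:3]@np.linalg.inv(K)@np.array([u,v,1.]); o=T[:3,3]
    return o+r*(z-o[2])/r[2]
def cloud(d,K,T):
    v,u=np.indices(d.shape); P=np.stack([(u-K[0,2])/K[0,0]*d,(v-K[1,2])/K[1,1]*d,d],-1)
    return P@T[:3,:3].T+T[:3,3]
def save(n,im): cv2.imwrite('pics/'+n+'.png',cv2.cvtColor(im,cv2.COLOR_RGB2BGR))
E
python3 - <<'E'
from h import *
for n in('top','side'):
    im,d,K,T=shot(n); save(n+'1',im); np.savez(n+'1.npz',im=im,d=d,K=K,T=T); print(n,K.round(1).tolist(),T.round(3).tolist())
s=env.observe();print({k:np.round(v,3).tolist() for k,v in s.items()})
E
```

```text
pics
top [[381.3, 0.0, 258.4], [0.0, 381.3, 191.2], [0.0, 0.0, 1.0]] [[0.018, -0.979, 0.205, 0.271], [-1.0, -0.018, -0.002, -0.107], [0.005, -0.205, -0.979, 1.154], [0.0, 0.0, 0.0, 1.0]]
side [[425.9, 0.0, 257.6], [0.0, 425.9, 185.0], [0.0, 0.0, 1.0]] [[0.83, -0.336, 0.445, -0.122], [-0.558, -0.494, 0.667, -1.043], [-0.004, -0.802, -0.597, 0.975], [0.0, 0.0, 0.0, 1.0]]
{'time_s': 0.1, 'joint_pos': [0.995, 0.181, 1.608, 0.0, 1.354, -0.206], 'joint_velocities': [0.001, -0.002, -0.002, -0.0, 0.0, -0.002], 'joint_torque': [0.001, -44.588, -35.224, -0.0, 0.004, -0.0], 'position': [0.208, 0.536, 0.215], 'tcp_rot': [-0.0, 0.184, 0.983, -0.001], 'contact_force': [0.18, 0.085, -0.177], 'moment': [0.05, 0.012, 0.018], 'finger_force': 0.0, 'grip_width': 1.0}
```

View pics/top1.png

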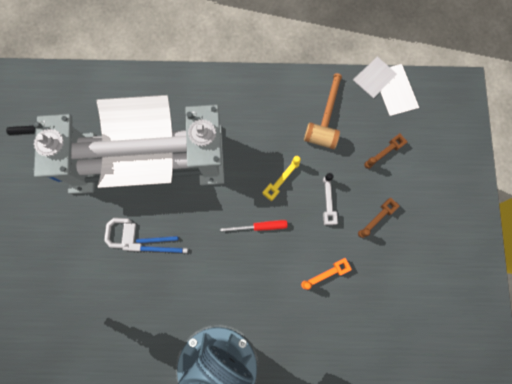

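View pics/side1.png

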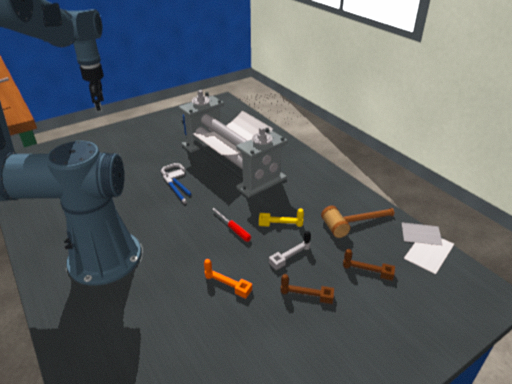

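The top view shows the steel handle with its hub at about (330,217) and black grip at (329,178). The right screw is at about (204,132) and the left one at (48,143). The side view agrees: hub (278,260), right screw (263,135).

```bash
python3 - <<'E'
from h import *
for n,(hb,sc) in {'top':((310,165,350,232),(180,105,228,160)),'side':((262,225,318,275),(235,118,292,160))}.items():
    z=np.load(n+'1.npz');im,d,K,T=[z[k] for k in('im','d','K','T')]
    P=cloud(d,K,T)
    hsv=cv2.cvtColor(im,cv2.COLOR_RGB2HSV)
    m=np.zeros(d.shape,bool);x0,y0,x1,y1=hb;m[y0:y1,x0:x1]=1
    g=m&(hsv[...,1]<50)&(hsv[...,2]>110)
    gm=g&(P[...,2]>.012)
    print(n,'steel px',g.sum(),'z med',np.median(P[g][:,2]))
    c=max(cv2.findContours(g.astype(np.uint8),0,1)[0],key=cv2.contourArea)
    print('rect px',cv2.minAreaRect(c))
    top=g&(P[...,2]>.022)&(P[...,2]<.032)
    print('hub-top pts',top.sum(),P[top].mean(0).round(4) if top.any() else '')
    if gm.any():
        r=cv2.minAreaRect(P[gm][:,:2].astype(np.float32)*1000);print('handle rect mm',r)
    k=m&(P[...,2]>.05)&(P[...,2]<.075);print('grip top',k.sum(),P[k].mean(0).round(4) if k.any() else '')
    x0,y0,x1,y1=sc;Q=P[y0:y1,x0:x1].reshape(-1,3)
    h,e=np.histogram(Q[:,2],np.arange(.14,.27,.004));print([(round(a,3),int(b)) for a,b in zip(e,h)if b>3])
    for lo,hi in((.236,.25),(.214,.228),(.204,.214)):
        q=Q[(Q[:,2]>lo)&(Q[:,2]<hi)]
        if len(q): print(lo,len(q),q.mean(0).round(4),q.min(0).round(3),q.max(0).round(3))
    save(n+'crop',cv2.resize(im[sc[1]:sc[3],sc[0]:sc[2]],None,fx=8,fy=8,interpolation=2))
a=cv2.imread('pics/topcrop.png');b=cv2.imread('pics/sidecrop.png');H=max(a.shape[0],b.shape[0])
f=lambda i:cv2.copyMakeBorder(i,0,H-i.shape[0],0,0,0)
o=np.hstack([f(a),f(b)]);o=cv2.resize(o,None,fx=.9,fy=.9);cv2.imwrite('pics/crop2.png',o);print(o.shape)
E
```

```text
top steel px 524 z med 0.020972529468932022
rect px ((325.3023986816406, 199.2623748779297), (53.42909240722656, 17.886404037475586), 74.21924591064453)
hub-top pts 220 [ 0.4628 -0.3223  0.0255]
handle rect mm ((381.6317443847656, -252.47442626953125), (110.83051300048828, 348.6011047363281), 54.72550582885742)
grip top 50 [ 0.5481 -0.3169  0.0613]
[(np.float64(0.14), 29), (np.float64(0.144), 35), (np.float64(0.148), 9), (np.float64(0.172), 4), (np.float64(0.176), 8), (np.float64(0.18), 153), (np.float64(0.184), 815), (np.float64(0.188), 184), (np.float64(0.192), 24), (np.float64(0.196), 11), (np.float64(0.2), 61), (np.float64(0.204), 317), (np.float64(0.208), 98), (np.float64(0.212), 20), (np.float64(0.216), 18), (np.float64(0.22), 48), (np.float64(0.224), 8), (np.float64(0.232), 12), (np.float64(0.236), 4), (np.float64(0.24), 17), (np.float64(0.244), 15)]
0.236 37 [0.6233 0.0434 0.2436] [0.616 0.036 0.238] [0.63  0.05  0.249]
0.214 83 [0.6247 0.0457 0.2207] [0.609 0.028 0.214] [0.674 0.083 0.228]
0.204 426 [0.6272 0.0457 0.207 ] [0.59  0.008 0.204] [0.68  0.084 0.214]
side steel px
[... 460 characters left out ...]
6), (np.float64(0.168), 13), (np.float64(0.172), 47), (np.float64(0.176), 46), (np.float64(0.18), 58), (np.float64(0.184), 302), (np.float64(0.188), 131), (np.float64(0.192), 10), (np.float64(0.196), 12), (np.float64(0.2), 27), (np.float64(0.204), 83), (np.float64(0.208), 50), (np.float64(0.212), 19), (np.float64(0.216), 7), (np.float64(0.22), 22), (np.float64(0.224), 7), (np.float64(0.228), 4), (np.float64(0.232), 9), (np.float64(0.24), 8), (np.float64(0.244), 7)]
0.236 19 [0.6202 0.0429 0.2435] [0.612 0.036 0.238] [0.629 0.052 0.249]
0.214 42 [0.6201 0.0402 0.2211] [0.607 0.027 0.214] [0.661 0.08  0.228]
0.204 146 [0.6247 0.0427 0.2079] [0.586 0.007 0.204] [0.677 0.088 0.214]
(396, 756, 3)
```

View pics/crop2.png

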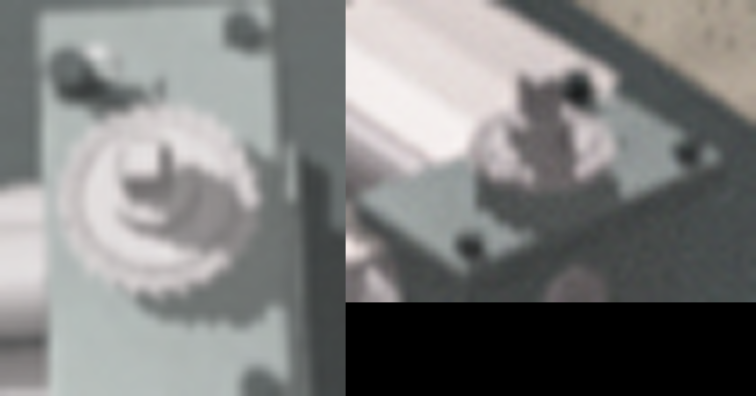

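The crop shows the ratchet wheel centred near the screw, with a square end and no obstruction above the seat. Next I move above the handle for a closer look.

```bash
cat >> h.py <<'E'
def pose():
    s=env.observe(); q=s['tcp_rot']; return np.array(s['position']),R.from_quat([q[1],q[2],q[3],q[0]]),s
def to(x,y,z,yaw):
    """yaw = world angle of tool x in deg, tool pointing down"""
    p,r,s=pose(); a=np.radians(yaw)
    t=R.from_matrix([[np.cos(a),np.sin(a),0],[np.sin(a),-np.cos(a),0],[0,0,-1]])
    print('xyz',r.inv().apply(np.array([x,y,z])-p).round(4).tolist(),'dr',(r.inv()*t).as_rotvec(degrees=True).round(2).tolist())
E
python3 -c "
from h import *
to(.50,-.32,.25,180)"
```

```text
xyz [-0.582, -0.6922, -0.0344] dr [-0.09, -0.04, -21.19]
```

```bash
python3 -m inch '[{"xyz":[-0.20,-0.23,-0.035],"dr":[0,0,-8]},{"xyz":[-0.20,-0.23,-0.035],"dr":[0,0,-8]},{"xyz":[-0.4,-0.46,-0.035],"dr":[0,0,-21]},{"xyz":[-0.582,-0.692,-0.035],"dr":[0,0,-21]},{"xyz":[-0.582,-0.692,-0.035],"dr":[0,0,-21]},{"xyz":[-0.582,-0.692,-0.035],"dr":[0,0,-21]},{"xyz":[-0.582,-0.692,-0.035],"dr":[0,0,-21]},{"xyz":[-0.582,-0.692,-0.035],"dr":[0,0,-21]}]'
python3 -c "
from h import *
to(.50,-.32,.25,180)"
```

```text
time_s: 0.77
position: [0.3146, 0.2265, 0.2329]
tcp_rot: [0.0, 0.001, 1.0, -0.0]
contact_force: [1.2, 0.6, -0.0]
grip_width: 1.0
finger_force: 0.0
xyz [-0.1867, -0.546, -0.017] dr [-0.0, 0.0, -0.14]
```

```bash
A='x'; python3 -m inch '[{"xyz":[-0.187,-0.546,-0.017],"dr":[0,0,0]},{"xyz":[-0.187,-0.546,-0.017],"dr":[0,0,0]},{"xyz":[-0.187,-0.546,-0.017],"dr":[0,0,0]},{"xyz":[-0.187,-0.546,-0.017],"dr":[0,0,0]},{"xyz":[-0.187,-0.546,-0.017],"dr":[0,0,0]},{"xyz":[-0.187,-0.546,-0.017],"dr":[0,0,0]},{"xyz":[-0.187,-0.546,-0.017],"dr":[0,0,0]},{"xyz":[-0.187,-0.546,-0.017],"dr":[0,0,0]}]'
python3 -c "
from h import *
to(.50,-.32,.25,180)"
```

```text
time_s: 1.43
position: [0.4218, -0.0896, 0.2428]
tcp_rot: [0.0, 0.002, 1.0, 0.0]
contact_force: [1.3, 0.9, 0.2]
grip_width: 0.998
finger_force: 0.0
xyz [-0.0792, -0.2301, -0.0072] dr [0.0, 0.01, -0.23]
```

```bash
python3 -m inch '[{"xyz":[-0.07,-0.22,-0.007],"dr":[0,0,0]},{"xyz":[-0.07,-0.22,-0.007],"dr":[0,0,0]},{"xyz":[-0.07,-0.22,-0.007],"dr":[0,0,0]},{"xyz":[-0.07,-0.22,-0.007],"dr":[0,0,0]},{"xyz":[-0.07,-0.22,-0.007],"dr":[0,0,0]},{"xyz":[-0.07,-0.22,-0.007],"dr":[0,0,0]},{"xyz":[-0.07,-0.22,-0.007],"dr":[0,0,0]},{"xyz":[-0.07,-0.22,-0.007],"dr":[0,0,0]}]'
python3 - <<'E'
from h import *
to(.50,-.32,.25,180)
im,d,K,T=shot('wrist');save('w1',im);np.savez('w1.npz',im=im,d=d,K=K,T=T)
E
```

```text
time_s: 2.1
position: [0.4906, -0.3083, 0.2488]
tcp_rot: [-0.001, 0.003, 1.0, 0.001]
contact_force: [0.4, 1.2, -0.7]
grip_width: 0.999
finger_force: 0.0
xyz [-0.0095, -0.0116, -0.0013] dr [0.09, -0.09, -0.3]
```

View pics/w1.png

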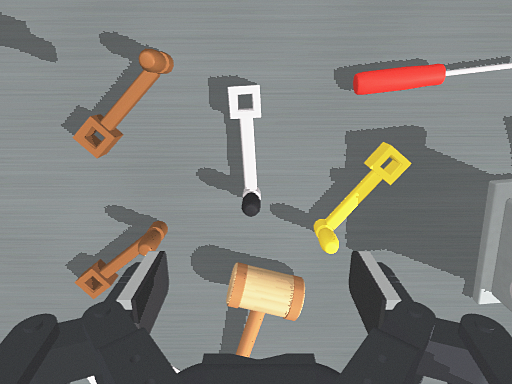

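The wrist view shows the hub with its bore at (245,101), the arm running down to the black grip at (251,203), and clear space on both sides.

```bash
cat >> h.py <<'E'
def quad(mask,K,T,z):
    c=max(cv2.findContours(mask.astype(np.uint8),cv2.RETR_EXTERNAL,2)[0],key=cv2.contourArea).reshape(-1,2)
    w=np.array([ray(K,T,u,v,z)[:2] for u,v in c])*1000
    return cv2.minAreaRect(w.astype(np.float32))
E
python3 - <<'E'
from h import *
z=np.load('w1.npz');im,d,K,T=[z[k] for k in('im','d','K','T')]
v=im.min(2); box=np.zeros(v.shape,bool);box[75:215,215:275]=1
white=box&(v>165)
hub=white.copy();hub[122:]=0
print('hub',quad(hub,K,T,.026))
hole=np.zeros(v.shape,bool);hole[90:112,234:256]=~white[90:112,234:256]
n,l,st,ce=cv2.connectedComponentsWithStats(hole.astype(np.uint8));print(st.tolist(),ce)
i=l[101,245];c=ce[i];print('bore (top rim)',ray(K,T,c[0],c[1],.026),quad(l==i,K,T,.026))
P=cloud(d,K,T)
for nm,lo,hi in(('hub',.023,.030),('arm',.018,.0235),('gr',.058,.068)):
    m=box&(P[...,2]>lo)&(P[...,2]<hi); 
    if m.any(): print(nm,m.sum(),P[m].mean(0),P[m].min(0),P[m].max(0))
# arm centreline
pts=[]
for r in range(130,180,6):
    cs=np.where(white[r])[0]; pts.append(ray(K,T,cs.mean(),r,.022)); 
pts=np.array(pts);print((pts*1000).round(1)[:,:2].tolist()); 
a,b=np.polyfit(pts[:,0],pts[:,1],1);print('arm angle deg',np.degrees(np.arctan(a)))
E
```

```text
hub ((431.6586608886719, -322.93548583984375), (40.56667709350586, 36.68799591064453), 2.9110355377197266)
[[0, 0, 512, 384, 196380], [238, 94, 15, 16, 228]] [[255.51238925 191.60439963]
 [244.82894737 101.57894737]]
bore (top rim) [ 0.42929527 -0.32266356  0.026     ] ((429.2681884765625, -322.5369873046875), (16.414804458618164, 16.774202346801758), 89.66227722167969)
hub 821 [ 0.43374969 -0.32288161  0.02573036] [ 0.41110213 -0.34180221  0.0230052 ] [ 0.54204815 -0.30508588  0.02854188]
arm 975 [ 0.49413746 -0.31957363  0.02154624] [ 0.41210074 -0.33262878  0.01813876] [ 0.54845652 -0.30551588  0.02349165]
gr 191 [ 0.54706815 -0.31677233  0.06288334] [ 0.53964318 -0.32597219  0.05800355] [ 0.55682445 -0.3069725   0.06602988]
[[462.5, -320.8], [469.8, -321.0], [477.1, -319.9], [484.4, -320.0], [491.9, -318.9], [499.5, -319.0], [507.2, -318.5], [514.9, -318.0], [522.8, -318.1]]
arm angle deg 3.0141942396678387
```

```bash
python3 -c "
from h import *
to(.485,-.3198,.08,183)"
```

```text
xyz [0.0053, -0.013, 0.169] dr [0.1, -0.07, -3.23]
```

```bash
python3 -m inch '[{"xyz":[0.0053,-0.013,0.04],"dr":[0.1,0,-3.2]},{"xyz":[0.0053,-0.013,0.08],"dr":[0.1,0,-3.2]},{"xyz":[0.0053,-0.013,0.12],"dr":[0.1,0,-3.2]},{"xyz":[0.0053,-0.013,0.15],"dr":[0.1,0,-3.2]},{"xyz":[0.0053,-0.013,0.169],"dr":[0.1,0,-3.2]},{"xyz":[0.0053,-0.013,0.169],"dr":[0.1,0,-3.2]},{"xyz":[0.0053,-0.013,0.169],"dr":[0.1,0,-3.2]},{"xyz":[0.0053,-0.013,0.169],"dr":[0.1,0,-3.2]}]' 0.6
python3 -c "
from h import *
to(.485,-.3198,.014,183)"
```

```text
time_s: 2.82
position: [0.4868, -0.3205, 0.0828]
tcp_rot: [0.001, -0.027, 1.0, -0.002]
contact_force: [0.9, -0.8, 0.8]
grip_width: 0.6
finger_force: 0.0
xyz [0.0018, 0.0011, 0.0688] dr [-0.2, 0.1, 0.07]
```

```bash
python3 -m inch '[{"xyz":[0.001,0.001,0.03],"dr":[0,0,0]},{"xyz":[0.001,0.001,0.05],"dr":[0,0,0]},{"xyz":[0.001,0.001,0.06],"dr":[0,0,0]},{"xyz":[0.001,0.001,0.067],"dr":[0,0,0]},{"xyz":[0.001,0.001,0.067],"dr":[0,0,0]},{"xyz":[0.001,0.001,0.067],"dr":[0,0,0]},{"xyz":[0.001,0.001,0.067],"dr":[0,0,0]},{"xyz":[0.001,0.001,0.067],"dr":[0,0,0]}]'
python3 -c "
from h import *
to(.485,-.3198,.014,183)"
```

```text
time_s: 3.48
position: [0.4856, -0.3205, 0.0153]
tcp_rot: [0.001, -0.026, 1.0, -0.002]
contact_force: [-0.5, -0.6, 0.0]
grip_width: 0.602
finger_force: 0.0
xyz [0.0005, 0.0008, 0.0013] dr [-0.2, 0.09, 0.01]
```

Closing.

```bash
python3 -m inch '[{"xyz":[0,0,0],"dr":[0,0,0]},{"xyz":[0,0,0],"dr":[0,0,0]},{"xyz":[0,0,0],"dr":[0,0,0]},{"xyz":[0,0,0],"dr":[0,0,0]},{"xyz":[0,0,0],"dr":[0,0,0]},{"xyz":[0,0,0],"dr":[0,0,0]},{"xyz":[0,0,0],"dr":[0,0,0]},{"xyz":[0,0,0],"dr":[0,0,0]}]' 0
python3 -c "
from h import *
to(.485,-.3198,.014,183)"
```

```text
time_s: 4.15
position: [0.4847, -0.3197, 0.0138]
tcp_rot: [-0.0, -0.026, 1.0, -0.001]
contact_force: [-0.3, -0.0, -0.1]
grip_width: -0.002
finger_force: 0.0
xyz [-0.0003, -0.0001, -0.0002] dr [-0.09, -0.01, 0.01]
```

```bash
python3 - <<'E'
from h import *
im,d,K,T=shot('wrist');save('w2',im);print(env.observe()['grip_width'])
E
```

```text
0.0013762721905712664
```

View pics/w2.png

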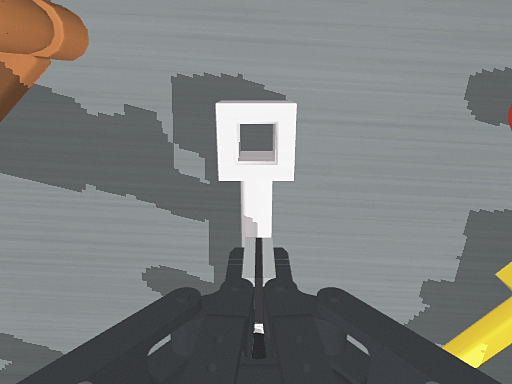

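The fingers look shut at (258,265), in front of the arm at (256,210), with no grip. I'll check the heights by depth.

```bash
python3 - <<'E'
from h import *
im,d,K,T=shot('wrist');P=cloud(d,K,T)
for u,v in((256,120),(230,150),(256,190),(256,210),(256,230),(254,242),(248,245),(252,260),(270,260),(260,270),(246,275),(259,330),(150,150)):
    print((u,v),P[v,u].round(4),d[v,u].round(3),im[v,u])
print(pose()[2]['moment'],viewer.camera_model('wrist')['tool_from_camera'])
E
```

```text
(256, 120) [ 0.4191 -0.3236  0.0262] 0.143 [246 246 246]
(230, 150) [ 0.4335 -0.3351  0.0256] 0.148 [246 245 246]
(256, 190) [ 0.4541 -0.3219  0.0213] 0.159 [245 244 245]
(256, 210) [ 0.4646 -0.3214  0.0221] 0.162 [245 245 245]
(256, 230) [ 0.4758 -0.3209  0.0221] 0.166 [185 182 182]
(254, 242) [ 0.4738 -0.3218  0.0391] 0.149 [170 176 173]
(248, 245) [ 0.474  -0.3245  0.0418] 0.146 [168 173 171]
(252, 260) [ 0.4736 -0.3224  0.0553] 0.133 [166 171 171]
(270, 260) [ 0.4737 -0.3148  0.0545] 0.134 [166 169 169]
(260, 270) [ 0.474  -0.319   0.0619] 0.127 [52 49 50]
(246, 275) [ 0.4739 -0.3245  0.0661] 0.123 [166 171 169]
(259, 330) [ 0.5409 -0.3159  0.0214] 0.187 [191 186 187]
(150, 150) [ 0.4413 -0.3813 -0.0005] 0.175 [ 97 101 103]
[-0.0610908   0.00046457  0.0323853 ] [[-5.25614649e-04 -9.47709609e-01 -3.19133546e-01  8.17756604e-02]
 [ 9.99999861e-01 -5.08997976e-04 -1.35467747e-04  5.64432247e-04]
 [-3.40542433e-05 -3.19133573e-01  9.47709745e-01 -1.58331491e-01]
 [ 0.00000000e+00  0.00000000e+00  0.00000000e+00  1.00000000e+00]]
```

```bash
python3 - <<'E'
from h import *
M=np.array(viewer.camera_model('wrist')['tool_from_camera'])
im,d,K,T=shot('wrist');np.savez('w2.npz',im=im,d=d)
P=cloud(d,K,M);
print('shut: tool z max near jaws by column')
for u in(236,244,248,252,256,260,264,268,272,280):
    print(u,[(v,*(P[v,u]*1000).round(0).astype(int).tolist()) for v in range(232,268,5)])
z=np.load('w1.npz');P=cloud(z['d'],K,M)
m=(P[...,2]<.12)&(z['d']>0);m[:200]=0
for s in(slice(100,180),slice(340,410)):
    q=P[:,s][m[:,s]]; i=q[:,2].argsort()[-5:];print('open far',q[i].round(3).tolist())
E
```

```text
shut: tool z max near jaws by column
236 [(232, -3, -13, 14), (237, -7, -13, 15), (242, -9, -13, 13), (247, -13, -13, 14), (252, 7, -10, -27), (257, 7, -10, -31), (262, 7, -9, -36), (267, 7, -9, -39)]
244 [(232, 8, -7, -8), (237, 5, -7, -8), (242, 1, -7, -7), (247, -2, -7, -7), (252, 11, -6, -34), (257, 10, -6, -38), (262, 11, -5, -42), (267, 11, -5, -46)]
248 [(232, 8, -5, -8), (237, 5, -5, -8), (242, 11, -4, -24), (247, 11, -4, -29), (252, 10, -4, -33), (257, 10, -4, -38), (262, 10, -4, -42), (267, 11, -4, -46)]
252 [(232, 7, -3, -7), (237, 5, -3, -8), (242, 10, -2, -24), (247, 10, -2, -29), (252, 11, -2, -34), (257, 11, -2, -38), (262, 10, -2, -42), (267, 10, -2, -45)]
256 [(232, 8, -1, -8), (237, 5, -1, -8), (242, 10, -1, -24), (247, 11, -1, -29), (252, 11, 0, -34), (257, 11, 0, -39), (262, 11, 0, -42), (267, 11, 0, -46)]
260 [(232, 8, 1, -8), (237, 5, 1, -8), (242, 11, 1, -25), (247, 11, 1, -29), (252, 11, 1, -34), (257, 10, 1, -37), (262, 11, 1, -42), (267, 11, 1, -46)]
264 [(232, 8, 4, -8), (237, 5, 4, -9), (242, 10, 3, -24), (247, 10, 3, -29), (252, 10, 3, -33), (257, 11, 3, -39), (262, 11, 3, -43), (267, 11, 3, -46)]
268 [(232, 7, 6, -7), (237, 4, 6, -7), (242, 11, 5, -24), (247, 82, 1, -158), (252, 11, 5, -34), (257, 11, 5, -39), (262, 11, 5, -43), (267, 11, 4, -46)]
272 [(232, -3, 9, 13), (237, -7, 9, 14), (242, 10, 7, -24), (247, 11, 7, -30), (252, 10, 7, -34), (257, 11, 6, -38), (262, 82, 1, -158), (267, 10, 6, -46)]
280 [(232, -4, 14, 15), (237, -7, 14, 14), (242, -10, 14, 14), (247, -13, 14, 14), (252, 6, 11, -27), (257, 7, 10, -31), (262, 7, 10, -36), (267, 6, 10, -39)]
open far [[-0.004, -0.042, -0.029], [0.006, -0.042, -0.029], [-0.006, -0.042, -0.029], [-0.005, -0.042, -0.028], [0.001, -0.042, -0.028]]
open far [[-0.006, 0.044, -0.029], [-0.004, 0.043, -0.029], [0.006, 0.043, -0.029], [0.004, 0.044, -0.029], [0.006, 0.044, -0.028]]
```

Depth shows the shut fingertips 20 mm behind the reported TCP, not 11 mm ahead of it, so the fingers closed above the arm (tips at z≈0.034, arm top at 0.022). I'll reopen, go about 29 mm lower while watching the force, and grip again.

```bash
python3 -m inch '[{"xyz":[0,0,0],"dr":[0,0,0]},{"xyz":[0,0,0],"dr":[0,0,0]},{"xyz":[0,0,0],"dr":[0,0,0]},{"xyz":[0,0,0],"dr":[0,0,0]},{"xyz":[0,0,0.005],"dr":[0,0,0]},{"xyz":[0,0,0.012],"dr":[0,0,0]},{"xyz":[0,0,0.018],"dr":[0,0,0]},{"xyz":[0,0,0.018],"dr":[0,0,0]}]' 0.5
python3 -m inch '[{"xyz":[0,0,0.005],"dr":[0,0,0]},{"xyz":[0,0,0.010],"dr":[0,0,0]},{"xyz":[0,0,0.010],"dr":[0,0,0]},{"xyz":[0,0,0.010],"dr":[0,0,0]}]'
python3 -m inch '[{"xyz":[0,0,0],"dr":[0,0,0]},{"xyz":[0,0,0],"dr":[0,0,0]},{"xyz":[0,0,0],"dr":[0,0,0]},{"xyz":[0,0,0],"dr":[0,0,0]},{"xyz":[0,0,0],"dr":[0,0,0]},{"xyz":[0,0,0],"dr":[0,0,0]},{"xyz":[0,0,0],"dr":[0,0,0]},{"xyz":[0,0,0],"dr":[0,0,0]}]' 0
```

```text
time_s: 4.97
position: [0.4836, -0.3187, -0.0061]
tcp_rot: [-0.001, -0.026, 1.0, 0.0]
contact_force: [-0.1, -0.5, -0.6]
grip_width: 0.497
finger_force: 0.0
time_s: 5.3
position: [0.4844, -0.3195, -0.0146]
tcp_rot: [-0.0, -0.026, 1.0, -0.001]
contact_force: [-0.4, 0.8, -0.5]
grip_width: 0.498
finger_force: 0.0
time_s: 5.97
position: [0.485, -0.3201, -0.0136]
tcp_rot: [0.0, -0.026, 1.0, -0.001]
contact_force: [-0.3, 0.4, 4.9]
grip_width: 0.169
finger_force: 59.7
```

```bash
python3 -m inch '[{"xyz":[0,0,-0.01],"dr":[0,0,0]},{"xyz":[0,0,-0.04],"dr":[0,0,0]},{"xyz":[0,0,-0.08],"dr":[0,0,0]},{"xyz":[0,0,-0.12],"dr":[0,0,0]},{"xyz":[0,0,-0.16],"dr":[0,0,0]},{"xyz":[0,0,-0.20],"dr":[0,0,0]},{"xyz":[0,0,-0.24],"dr":[0,0,0]},{"xyz":[0,0,-0.28],"dr":[0,0,0]}]'
python3 -m inch '[{"xyz":[0,0,-0.04],"dr":[0,0,0]},{"xyz":[0,0,-0.04],"dr":[0,0,0]},{"xyz":[0,0,-0.04],"dr":[0,0,0]}]'
python3 -c "
from h import *
to(.678,-.03,.306,180)"
```

```text
time_s: 6.63
position: [0.4838, -0.3183, 0.2673]
tcp_rot: [-0.001, -0.026, 1.0, -0.0]
contact_force: [0.8, -1.2, -2.8]
grip_width: 0.172
finger_force: 59.1
time_s: 6.88
position: [0.4854, -0.3198, 0.3089]
tcp_rot: [0.002, -0.026, 1.0, -0.003]
contact_force: [-0.3, -0.2, -4.4]
grip_width: 0.171
finger_force: 59.2
xyz [-0.2076, 0.2793, 0.002] dr [-0.31, 0.2, 3.02]
```

```bash
python3 -m inch '[{"xyz":[-0.208,0.279,0.002],"dr":[0,0,3]},{"xyz":[-0.208,0.279,0.002],"dr":[0,0,3]},{"xyz":[-0.208,0.279,0.002],"dr":[0,0,3]},{"xyz":[-0.208,0.279,0.002],"dr":[0,0,3]},{"xyz":[-0.208,0.279,0.002],"dr":[0,0,3]},{"xyz":[-0.208,0.279,0.002],"dr":[0,0,3]},{"xyz":[-0.208,0.279,0.002],"dr":[0,0,3]},{"xyz":[-0.208,0.279,0.002],"dr":[0,0,3]}]'
python3 -m inch '[{"xyz":[0,0,0],"dr":[0,0,0]},{"xyz":[0,0,0],"dr":[0,0,0]},{"xyz":[0,0,0],"dr":[0,0,0]},{"xyz":[0,0,0],"dr":[0,0,0]}]'
python3 - <<'E'
from h import *
to(.678,-.03,.306,180)
im,d,K,T=shot('wrist');save('w3',im);np.savez('w3.npz',im=im,d=d,K=K,T=T)
E
```

```text
time_s: 7.55
position: [0.6689, -0.0396, 0.3]
tcp_rot: [-0.003, -0.0, 1.0, -0.0]
contact_force: [1.4, 0.0, -2.2]
grip_width: 0.172
finger_force: 59.3
time_s: 7.88
position: [0.6685, -0.0427, 0.3017]
tcp_rot: [-0.002, 0.0, 1.0, -0.001]
contact_force: [-0.3, 0.3, -3.6]
grip_width: 0.17
finger_force: 59.5
xyz [-0.0094, 0.0127, -0.0043] dr [-0.08, -0.18, -0.04]
```

View pics/w3.png

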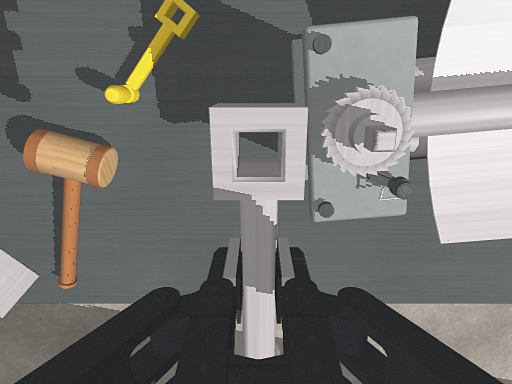

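The wrist view shows the held handle level with its bore at about (258,155), the screw's square top at about (382,138) and the wheel at (369,129), with the yellow handle and mallet clear.

```bash
python3 - <<'E'
from h import *
M=np.array(viewer.camera_model('wrist')['tool_from_camera'])
z=np.load('w3.npz');im,d,K,T=[z[k] for k in('im','d','K','T')]
P=cloud(d,K,T);Q=cloud(d,K,M)
b=np.zeros(d.shape,bool);b[75:185,315:425]=1
t=b&(P[...,2]>.2405)&(P[...,2]<.248);print('sq top',t.sum(),P[t].mean(0).round(4),quad(t,K,T,.244))
t=b&(P[...,2]>.2215)&(P[...,2]<.248);print('sq all',t.sum(),quad(t,K,T,.24))
s=b&(P[...,2]>.216)&(P[...,2]<.223);p=P[s];print('shoulder',s.sum(),p.mean(0).round(4),p.min(0).round(4),p.max(0).round(4))
print('shoulder circ',cv2.minEnclosingCircle((p[np.hypot(*(p[:,:2]-[.623,.043]).T)<.02][:,:2]*1000).astype(np.float32)))
w=b&(P[...,2]>.196)&(P[...,2]<.212);c=max(cv2.findContours(w.astype(np.uint8),0,2)[0],key=cv2.contourArea).reshape(-1,2)
ww=np.array([ray(K,T,u,v,.208)[:2] for u,v in c])*1000;print('wheel',cv2.minEnclosingCircle(ww.astype(np.float32)))
# edge of square top: colour
save('sq',cv2.resize(im[110:165,345:415],None,fx=8,fy=8,interpolation=2))
# hub
h=np.zeros(d.shape,bool);h[95:215,200:315]=1
m=h&(np.abs(Q[...,2]-np.median(Q[115:125,220:300,2]))<.004)
q=Q[m];print('hub top toolz',np.median(q[:,2]));zt=np.median(q[:,2])
hm=m.copy();hm[200:]=0;print('hub rect (tool mm)',quad(hm,K,M,zt))
hole=np.zeros(d.shape,bool);hole[115:195,222:300]=~m[115:195,222:300]
n,l,st,ce=cv2.connectedComponentsWithStats(hole.astype(np.uint8));i=l[155,258];print(st[i],quad(l==i,K,M,zt))
pts=[]
for r in range(205,290,5):
    k=np.where(np.abs(Q[r,200:315,2]-(zt+.004))<.004)[0]+200
    if len(k)>5: pts.append(Q[r,k].mean(0))
pts=np.array(pts);a,bb=np.polyfit(pts[:,0],pts[:,1],1);print('arm slope deg (tool)',np.degrees(np.arctan(a)),'y at x=.055',a*.055+bb, 'armtop z',np.median(pts[:,2]))
A=np.polyfit(q[:,0],q[:,2],1);print('hub tilt deg',np.degrees(np.arctan(A[0])))
E
```

```text
sq top 417 [0.6243 0.0444 0.2432] ((623.8519897460938, 43.77302932739258), (14.904763221740723, 14.795018196105957), 2.0110318660736084)
sq all 789 ((623.5635986328125, 42.2154426574707), (21.918336868286133, 17.36266326904297), 89.94154357910156)
shoulder 753 [0.6222 0.0406 0.2198] [0.6087 0.0294 0.216 ] [0.6403 0.0601 0.2229]
shoulder circ ((624.834716796875, 45.309539794921875), 16.263561248779297)
wheel ((633.0623168945312, 50.94978713989258), 48.295806884765625)
hub top toolz -0.03931449901942622
hub rect (tool mm) ((55.711875915527344, 0.5976028442382812), (36.022979736328125, 36.03650665283203), 0.030250029638409615)
[ 236  132   46   45 1937] ((55.79424285888672, 0.626640796661377), (17.065500259399414, 17.083751678466797), 0.030433528125286102)
arm slope deg (tool) -0.06496694173302381 y at x=.055 0.0005970045316683745 armtop z -0.03520424653463789
hub tilt deg -1.2200024600218355
```

View pics/sq.png

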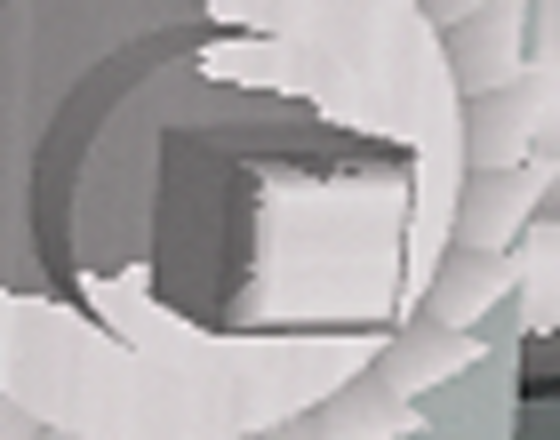

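The crop shows the square's top face with corners around (262,167), (410,178), (395,322), (245,320), rotated slightly clockwise.

```bash
python3 - <<'E'
from h import *
z=np.load('w3.npz');im,d,K,T=[z[k] for k in('im','d','K','T')]
c=np.array([[262,167],[410,178],[395,322],[245,320]])
w=np.array([ray(K,T,345+x/8-.5,110+y/8-.5,.244)[:2] for x,y in c])*1000
print(w.round(1).tolist(),w.mean(0))
for i in range(4):
    e=w[(i+1)%4]-w[i];print(np.hypot(*e).round(1),np.degrees(np.arctan2(e[1],e[0])).round(1))
P=cloud(d,K,T)
b=np.zeros(d.shape,bool);b[120:160,365:402]=1
for lo in(.242,.2425,.243):
    t=b&(P[...,2]>lo);print(lo,t.sum(),cv2.minAreaRect((P[t][:,:2]*1000).astype(np.float32)))
t=b&(P[...,2]>.2415)&(im.min(2)>195);t=cv2.morphologyEx(t.astype(np.uint8),cv2.MORPH_OPEN,np.ones((3,3)));print(t.sum(),quad(t,K,T,.244))
E
```

```text
[[617.3, 38.2], [618.2, 50.9], [630.6, 51.2], [630.4, 38.3]] [624.12053966  44.66056011]
12.7 85.8
12.3 1.8
12.9 -90.8
13.1 -179.7
0.242 337 ((610.9188842773438, 3.8525962829589844), (101.64359283447266, 16.056921005249023), 71.53569030761719)
0.2425 310 ((610.8159790039062, 3.8722457885742188), (101.71357727050781, 15.208542823791504), 71.17462158203125)
0.243 264 ((610.5154418945312, 3.966716766357422), (101.75590515136719, 14.171345710754395), 70.94526672363281)
277 ((624.5550537109375, 45.20899200439453), (11.169413566589355, 10.963290214538574), 89.94083404541016)
```

```bash
python3 -c "
from h import *
to(.680,.0421,.245,178)"
```

```text
xyz [-0.0113, 0.0853, 0.0572] dr [-0.09, -0.11, 1.92]
```

```bash
python3 -m inch '[{"xyz":[-0.011,0.03,0],"dr":[0,0,1.9]},{"xyz":[-0.011,0.06,0],"dr":[0,0,1.9]},{"xyz":[-0.0113,0.0853,0.02],"dr":[0,0,1.9]},{"xyz":[-0.0113,0.0853,0.04],"dr":[0,0,1.9]},{"xyz":[-0.0113,0.0853,0.053],"dr":[0,0,1.9]},{"xyz":[-0.0113,0.0853,0.057],"dr":[0,0,1.9]},{"xyz":[-0.0113,0.0853,0.057],"dr":[0,0,1.9]},{"xyz":[-0.0113,0.0853,0.057],"dr":[0,0,1.9]}]'
python3 -m inch '[{"xyz":[0,0,0],"dr":[0,0,0]},{"xyz":[0,0,0],"dr":[0,0,0]},{"xyz":[0,0,0],"dr":[0,0,0]}]'
python3 - <<'E'
from h import *
to(.680,.0421,.245,178)
im,d,K,T=shot('wrist');save('w4',im[70:270,130:390].repeat(2,0).repeat(2,1));np.savez('w4.npz',im=im,d=d,K=K,T=T)
E
```

```text
time_s: 8.6
position: [0.6811, 0.0417, 0.247]
tcp_rot: [0.0, 0.017, 1.0, -0.001]
contact_force: [-0.1, -0.1, -2.7]
grip_width: 0.176
finger_force: 59.6
time_s: 8.85
position: [0.6814, 0.0427, 0.2476]
tcp_rot: [0.001, 0.017, 1.0, -0.001]
contact_force: [-1.2, -0.4, -2.0]
grip_width: 0.173
finger_force: 59.6
xyz [0.0014, -0.0007, 0.0026] dr [-0.11, 0.12, 0.07]
```

View pics/w4.png

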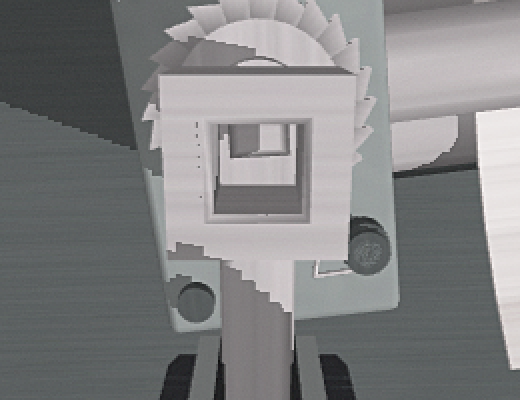

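Through the bore (205–312, 118–222 in the 2x crop) the square's top is visible at (240–290, 125–155). I'll check the offset numerically.

```bash
python3 - <<'E'
from h import *
M=np.array(viewer.camera_model('wrist')['tool_from_camera'])
z=np.load('w4.npz');im,d,K,T=[z[k] for k in('im','d','K','T')]
P=cloud(d,K,T);Q=cloud(d,K,M)
m=np.abs(Q[...,2]+.0393)<.004;m[:105]=0;m[198:]=0;m[:,:205]=0;m[:,315:]=0
print('hub',quad(m,K,M,-.0393))
b=np.zeros(d.shape,bool);b[128:182,230:287]=1
t=b&(P[...,2]>.2405)&(P[...,2]<.2475);q=Q[t];print('sq',t.sum(),q.min(0),q.max(0),np.median(P[t][:,2]))
vs,us=np.where(t)
for v in range(vs.min(),vs.max()+1,1): 
    k=us[vs==v]; print(v,k.min(),k.max(),(Q[v,[k.min(),k.max()],1]*1000).round(1),(Q[v,k.mean().astype(int),0]*1000).round(1),end=' | ')
E
```

```text
hub ((56.15316390991211, 0.6074714660644531), (35.17691421508789, 36.040618896484375), 0.0302718672901392)
sq 424 [ 0.04916925 -0.00638838  0.00188826] [0.05824246 0.0082808  0.00702941] 0.2435501683118673
132 245 272 [-6.3  7.7] 57.9 | 133 245 272 [-6.3  7.7] 57.6 | 134 246 272 [-5.8  7.7] 57.1 | 135 245 271 [-6.3  7.1] 56.4 | 136 246 273 [-5.8  8.2] 56.2 | 137 246 273 [-5.8  8.2] 55.4 | 138 245 272 [-6.3  7.7] 55.0 | 139 246 272 [-5.8  7.7] 54.5 | 140 246 273 [-5.8  8.2] 54.1 | 141 246 273 [-5.8  8.3] 53.4 | 142 246 273 [-5.8  8.3] 53.1 | 143 245 273 [-6.4  8.3] 52.5 | 144 246 273 [-5.9  8.3] 51.8 | 145 247 272 [-5.3  7.7] 51.3 | 146 246 273 [-5.9  8.2] 50.5 | 147 246 258 [-5.9  0.4] 49.8 | 148 249 250 [-4.3 -3.8] 49.2 |
```

```bash
python3 -m inch '[{"xyz":[0.001,0.0005,0],"dr":[0,0,0]},{"xyz":[0.001,0.0005,0.006],"dr":[0,0,0]},{"xyz":[0.001,0.0005,0.010],"dr":[0,0,0]},{"xyz":[0.001,0.0005,0.013],"dr":[0,0,0]},{"xyz":[0.001,0.0005,0.016],"dr":[0,0,0]},{"xyz":[0.001,0.0005,0.019],"dr":[0,0,0]},{"xyz":[0.001,0.0005,0.021],"dr":[0,0,0]},{"xyz":[0.001,0.0005,0.021],"dr":[0,0,0]}]'
python3 -c "
from h import *
to(.680,.0421,.2065,178);s=pose()[2];print(s['contact_force'].round(2),s['moment'].round(2))"
```

```text
time_s: 9.57
position: [0.6797, 0.0436, 0.2246]
tcp_rot: [-0.0, 0.016, 1.0, -0.001]
contact_force: [0.1, -0.9, -3.0]
grip_width: 0.169
finger_force: 59.6
xyz [-0.0004, -0.0015, 0.0181] dr [-0.11, -0.04, 0.11]
[ 0.09 -0.88 -2.99] [-0.13  0.01  0.03]
```

```bash
python3 -m inch '[{"xyz":[0,0,0.003],"dr":[0,0,0]},{"xyz":[0,0,0.006],"dr":[0,0,0]},{"xyz":[0,0,0.009],"dr":[0,0,0]},{"xyz":[0,0,0.012],"dr":[0,0,0]},{"xyz":[0,0,0.014],"dr":[0,0,0]},{"xyz":[0,0,0.016],"dr":[0,0,0]},{"xyz":[0,0,0.016],"dr":[0,0,0]},{"xyz":[0,0,0.016],"dr":[0,0,0]}]'
python3 -c "
from h import *
to(.680,.0421,.2065,178);s=pose()[2];print(s['contact_force'].round(2),s['moment'].round(2))"
```

```text
time_s: 10.23
position: [0.6797, 0.0436, 0.209]
tcp_rot: [-0.0, 0.016, 1.0, -0.001]
contact_force: [-0.9, -2.0, -3.7]
grip_width: 0.172
finger_force: 59.5
xyz [-0.0003, -0.0015, 0.0025] dr [-0.11, -0.02, 0.11]
[-0.86 -2.05 -3.71] [-0.32 -0.08  0.09]
```

Almost home; small steps until the shoulder pushes back.

```bash
python3 -m inch '[{"xyz":[0,0,0.001],"dr":[0,0,0]},{"xyz":[0,0,0.002],"dr":[0,0,0]},{"xyz":[0,0,0.003],"dr":[0,0,0]},{"xyz":[0,0,0.003],"dr":[0,0,0]},{"xyz":[0,0,0.003],"dr":[0,0,0]}]'
python3 -c "
from h import *
to(.680,.0421,.2065,178);s=pose()[2];print(s['contact_force'].round(2),s['moment'].round(2))"
```

```text
time_s: 10.65
position: [0.68, 0.0437, 0.2065]
tcp_rot: [0.0, 0.016, 1.0, -0.001]
contact_force: [0.6, -2.7, -2.5]
grip_width: 0.174
finger_force: 59.8
xyz [-0.0, -0.0016, -0.0] dr [-0.11, 0.03, 0.11]
[ 0.59 -2.74 -2.46] [-0.36 -0.03  0.16]
```

```bash
python3 -m inch '[{"xyz":[0,0,0.001],"dr":[0,0,0]},{"xyz":[0,0,0.0015],"dr":[0,0,0]},{"xyz":[0,0,0.0015],"dr":[0,0,0]},{"xyz":[0,0,0.0015],"dr":[0,0,0]},{"xyz":[0,0,0.0015],"dr":[0,0,0]}]'
python3 - <<'E'
from h import *
s=pose()[2];print(s['contact_force'].round(2),s['moment'].round(2))
im,d,K,T=shot('wrist');P=cloud(d,K,T);np.savez('w5.npz',im=im,d=d,K=K,T=T)
m=(np.abs(P[...,2]-.246)<.006);m[:105]=0;m[198:]=0;m[:,:205]=0;m[:,315:]=0
q=P[m];h,e=np.histogram(q[:,2],np.arange(.24,.252,.001));print(h.tolist());r=quad(m,K,T,.246);print(r)
E
```

```text
time_s: 11.07
position: [0.6803, 0.0437, 0.2058]
tcp_rot: [0.001, 0.016, 1.0, -0.001]
contact_force: [-0.8, -2.4, 4.8]
grip_width: 0.17
finger_force: 60.7
[-0.78 -2.37  4.85] [-0.4   0.54  0.16]
[233, 222, 290, 573, 971, 3002, 2590, 296, 3, 0, 0, 0]
((623.9013671875, 45.96406555175781), (36.02768325805664, 34.964603424072266), 88.2437973022461)
```

The hub is home: the shoulder pushes back about 7 N and the hub top is at z≈0.246. Now I turn clockwise about the bore (tool x +56 mm) in 2.5° steps, watching the torque.

```bash
cat > mon.py <<'E'
from h import *
p,r,s=pose();x=r.as_matrix()[:,0];c=p+r.apply([.056,.0006,0]);f=s['contact_force'];rr=(p-c)
print('t %.2f yaw %.2f tau %.3f F %s Mz %.3f M %s bore %s z %.4f'%(s['time_s'],np.degrees(np.arctan2(x[1],x[0])),rr[0]*f[1]-rr[1]*f[0]+s['moment'][2],f.round(1),s['moment'][2],s['moment'].round(2),(c[:2]*1000).round(1),p[2]))
E
python3 mon.py
python3 -m inch '[{"xyz":[0,-0.0012,0],"dr":[0,0,1.25]},{"xyz":[0.00005,-0.00244,0],"dr":[0,0,2.5]},{"xyz":[0.00005,-0.00244,0],"dr":[0,0,2.5]}]' >/dev/null; python3 mon.py
python3 -m inch '[{"xyz":[0,-0.0012,0],"dr":[0,0,1.25]},{"xyz":[0.00005,-0.00244,0],"dr":[0,0,2.5]},{"xyz":[0.00005,-0.00244,0],"dr":[0,0,2.5]}]' >/dev/null; python3 mon.py
python3 -m inch '[{"xyz":[0,-0.0012,0],"dr":[0,0,1.25]},{"xyz":[0.00005,-0.00244,0],"dr":[0,0,2.5]},{"xyz":[0.00005,-0.00244,0],"dr":[0,0,2.5]}]' >/dev/null; python3 mon.py
python3 -m inch '[{"xyz":[0,-0.0012,0],"dr":[0,0,1.25]},{"xyz":[0.00005,-0.00244,0],"dr":[0,0,2.5]},{"xyz":[0.00005,-0.00244,0],"dr":[0,0,2.5]}]' >/dev/null; python3 mon.py
```

```text
t 11.12 yaw 178.11 tau 0.023 F [-0.8 -2.7  6.1] Mz 0.176 M [-0.42  0.55  0.18] bore [624.3  46.1] z 0.2058
t 11.37 yaw 175.55 tau 0.059 F [-0.8 -2.8  5.7] Mz 0.221 M [-0.44  0.54  0.22] bore [624.5  46. ] z 0.2059
t 11.62 yaw 173.06 tau 0.156 F [-1.8 -3.2  6.7] Mz 0.347 M [-0.46  0.66  0.35] bore [624.3  45.9] z 0.2058
t 11.87 yaw 170.59 tau 0.422 F [-1.3 -1.8  6.8] Mz 0.535 M [-0.35  0.59  0.54] bore [624.3  46.1] z 0.2058
t 12.12 yaw 168.10 tau 0.441 F [-1.1 -2.5  5.4] Mz 0.593 M [-0.28  0.51  0.59] bore [624.4  46.2] z 0.2059
```

```bash

python3 -m inch '[{"xyz":[0,-0.0012,0],"dr":[0,0,1.25]},{"xyz":[0.00005,-0.00244,0],"dr":[0,0,2.5]},{"xyz":[0.00005,-0.00244,0],"dr":[0,0,2.5]}]' >/dev/null; python3 mon.py
python3 -m inch '[{"xyz":[0,-0.0012,0],"dr":[0,0,1.25]},{"xyz":[0.00005,-0.00244,0],"dr":[0,0,2.5]},{"xyz":[0.00005,-0.00244,0],"dr":[0,0,2.5]}]' >/dev/null; python3 mon.py
python3 -m inch '[{"xyz":[0,-0.0012,0],"dr":[0,0,1.25]},{"xyz":[0.00005,-0.00244,0],"dr":[0,0,2.5]},{"xyz":[0.00005,-0.00244,0],"dr":[0,0,2.5]}]' >/dev/null; python3 mon.py
python3 -m inch '[{"xyz":[0,-0.0012,0],"dr":[0,0,1.25]},{"xyz":[0.00005,-0.00244,0],"dr":[0,0,2.5]},{"xyz":[0.00005,-0.00244,0],"dr":[0,0,2.5]}]' >/dev/null; python3 mon.py
python3 -m inch '[{"xyz":[0,-0.0012,0],"dr":[0,0,1.25]},{"xyz":[0.00005,-0.00244,0],"dr":[0,0,2.5]},{"xyz":[0.00005,-0.00244,0],"dr":[0,0,2.5]}]' >/dev/null; python3 mon.py
python3 -m inch '[{"xyz":[0,-0.0012,0],"dr":[0,0,1.25]},{"xyz":[0.00005,-0.00244,0],"dr":[0,0,2.5]},{"xyz":[0.00005,-0.00244,0],"dr":[0,0,2.5]}]' >/dev/null; python3 mon.py
python3 -m inch '[{"xyz":[0,-0.0012,0],"dr":[0,0,1.25]},{"xyz":[0.00005,-0.00244,0],"dr":[0,0,2.5]},{"xyz":[0.00005,-0.00244,0],"dr":[0,0,2.5]}]' >/dev/null; python3 mon.py
python3 -m inch '[{"xyz":[0,-0.0012,0],"dr":[0,0,1.25]},{"xyz":[0.00005,-0.00244,0],"dr":[0,0,2.5]},{"xyz":[0.00005,-0.00244,0],"dr":[0,0,2.5]}]' >/dev/null; python3 mon.py
```

```text
t 12.37 yaw 165.60 tau 0.392 F [-1.7 -2.8  6. ] Mz 0.568 M [-0.25  0.55  0.57] bore [624.5  46.3] z 0.2058
t 12.62 yaw 163.11 tau 0.451 F [-1.5 -2.7  6.1] Mz 0.618 M [-0.29  0.53  0.62] bore [624.6  46.3] z 0.2059
t 12.87 yaw 160.62 tau 0.537 F [-1.  -1.5  5.6] Mz 0.634 M [-0.28  0.5   0.63] bore [624.6  46.3] z 0.2058
t 13.12 yaw 158.08 tau 0.314 F [-0.9 -2.2  6.4] Mz 0.444 M [-0.3   0.5   0.44] bore [624.6  46. ] z 0.2059
t 13.37 yaw 155.59 tau 0.321 F [-1.4 -2.4  6.5] Mz 0.474 M [-0.3   0.48  0.47] bore [624.7  46.1] z 0.2059
t 13.62 yaw 153.09 tau 0.443 F [-1.1 -2.3  6.1] Mz 0.585 M [-0.22  0.4   0.59] bore [624.8  46.1] z 0.2059
t 13.87 yaw 150.60 tau 0.507 F [ 0.1 -2.   5.6] Mz 0.600 M [-0.22  0.46  0.6 ] bore [624.9  46.1] z 0.2059
t 14.12 yaw 148.11 tau 0.536 F [-1.2 -2.4  4.9] Mz 0.685 M [-0.21  0.29  0.69] bore [624.9  46.1] z 0.2059
```

Click one came at yaw ≈159°, and the flats' geometry agrees (screw ≈0.26). I expect the next clicks at about 144°, 129° and 114°.

```bash

python3 -m inch '[{"xyz":[0,-0.0012,0],"dr":[0,0,1.25]},{"xyz":[0.00005,-0.00244,0],"dr":[0,0,2.5]},{"xyz":[0.00005,-0.00244,0],"dr":[0,0,2.5]}]' >/dev/null; python3 mon.py
python3 -m inch '[{"xyz":[0,-0.0012,0],"dr":[0,0,1.25]},{"xyz":[0.00005,-0.00244,0],"dr":[0,0,2.5]},{"xyz":[0.00005,-0.00244,0],"dr":[0,0,2.5]}]' >/dev/null; python3 mon.py
python3 -m inch '[{"xyz":[0,-0.0012,0],"dr":[0,0,1.25]},{"xyz":[0.00005,-0.00244,0],"dr":[0,0,2.5]},{"xyz":[0.00005,-0.00244,0],"dr":[0,0,2.5]}]' >/dev/null; python3 mon.py
python3 -m inch '[{"xyz":[0,-0.0012,0],"dr":[0,0,1.25]},{"xyz":[0.00005,-0.00244,0],"dr":[0,0,2.5]},{"xyz":[0.00005,-0.00244,0],"dr":[0,0,2.5]}]' >/dev/null; python3 mon.py
python3 -m inch '[{"xyz":[0,-0.0012,0],"dr":[0,0,1.25]},{"xyz":[0.00005,-0.00244,0],"dr":[0,0,2.5]},{"xyz":[0.00005,-0.00244,0],"dr":[0,0,2.5]}]' >/dev/null; python3 mon.py
python3 -m inch '[{"xyz":[0,-0.0012,0],"dr":[0,0,1.25]},{"xyz":[0.00005,-0.00244,0],"dr":[0,0,2.5]},{"xyz":[0.00005,-0.00244,0],"dr":[0,0,2.5]}]' >/dev/null; python3 mon.py
python3 -m inch '[{"xyz":[0,-0.0012,0],"dr":[0,0,1.25]},{"xyz":[0.00005,-0.00244,0],"dr":[0,0,2.5]},{"xyz":[0.00005,-0.00244,0],"dr":[0,0,2.5]}]' >/dev/null; python3 mon.py
python3 -m inch '[{"xyz":[0,-0.0012,0],"dr":[0,0,1.25]},{"xyz":[0.00005,-0.00244,0],"dr":[0,0,2.5]},{"xyz":[0.00005,-0.00244,0],"dr":[0,0,2.5]}]' >/dev/null; python3 mon.py
python3 -m inch '[{"xyz":[0,-0.0012,0],"dr":[0,0,1.25]},{"xyz":[0.00005,-0.00244,0],"dr":[0,0,2.5]},{"xyz":[0.00005,-0.00244,0],"dr":[0,0,2.5]}]' >/dev/null; python3 mon.py
python3 -m inch '[{"xyz":[0,-0.0012,0],"dr":[0,0,1.25]},{"xyz":[0.00005,-0.00244,0],"dr":[0,0,2.5]},{"xyz":[0.00005,-0.00244,0],"dr":[0,0,2.5]}]' >/dev/null; python3 mon.py
python3 -m inch '[{"xyz":[0,-0.0012,0],"dr":[0,0,1.25]},{"xyz":[0.00005,-0.00244,0],"dr":[0,0,2.5]},{"xyz":[0.00005,-0.00244,0],"dr":[0,0,2.5]}]' >/dev/null; python3 mon.py
python3 -m inch '[{"xyz":[0,-0.0012,0],"dr":[0,0,1.25]},{"xyz":[0.00005,-0.00244,0],"dr":[0,0,2.5]},{"xyz":[0.00005,-0.00244,0],"dr":[0,0,2.5]}]' >/dev/null; python3 mon.py
```

```text
t 14.37 yaw 145.58 tau 0.571 F [ 0.3 -1.8  5.7] Mz 0.642 M [-0.2   0.36  0.64] bore [625.   46.2] z 0.2059
t 14.62 yaw 143.04 tau 0.208 F [-2.  -2.4  6.3] Mz 0.383 M [-0.37  0.46  0.38] bore [624.9  45.8] z 0.2060
t 14.87 yaw 140.55 tau 0.355 F [-1.  -2.5  5.9] Mz 0.499 M [-0.27  0.35  0.5 ] bore [625.   45.9] z 0.2060
t 15.12 yaw 138.06 tau 0.453 F [-1.  -2.6  6. ] Mz 0.596 M [-0.28  0.29  0.6 ] bore [625.   45.9] z 0.2060
t 15.37 yaw 135.57 tau 0.405 F [-0.3 -3.2  6.1] Mz 0.541 M [-0.29  0.24  0.54] bore [625.1  45.9] z 0.2060
t 15.62 yaw 133.07 tau 0.460 F [-0.1 -3.7  5.4] Mz 0.603 M [-0.18  0.18  0.6 ] bore [625.2  45.9] z 0.2060
t 15.87 yaw 130.58 tau 0.512 F [ 0.4 -2.9  5.5] Mz 0.599 M [-0.26  0.16  0.6 ] bore [625.3  45.9] z 0.2059
t 16.12 yaw 128.03 tau 0.054 F [-1.6 -3.9  6.3] Mz 0.256 M [-0.33  0.42  0.26] bore [625.   45.6] z 0.2060
t 16.37 yaw 125.54 tau 0.340 F [-0.6 -2.7  5.9] Mz 0.454 M [-0.27  0.26  0.45] bore [625.2  45.7] z 0.2060
t 16.62 yaw 123.05 tau 0.382 F [ 0.1 -3.1  6. ] Mz 0.471 M [-0.24  0.18  0.47] bore [625.3  45.6] z 0.2060
t 16.87 yaw 120.55 tau 0.382 F [-0.5 -2.1  5.3] Mz 0.463 M [-0.25  0.27  0.46] bore [625.3  45.6] z 0.2060
t 17.12 yaw 118.05 tau 0.457 F [-0.1 -3.3  4.9] Mz 0.549 M [-0.28  0.15  0.55] bore [625.4  45.6] z 0.2060
```

```bash

python3 -m inch '[{"xyz":[0,-0.0012,0],"dr":[0,0,1.25]},{"xyz":[0.00005,-0.00244,0],"dr":[0,0,2.5]},{"xyz":[0.00005,-0.00244,0],"dr":[0,0,2.5]}]' >/dev/null; python3 mon.py
python3 -m inch '[{"xyz":[0,-0.0012,0],"dr":[0,0,1.25]},{"xyz":[0.00005,-0.00244,0],"dr":[0,0,2.5]},{"xyz":[0.00005,-0.00244,0],"dr":[0,0,2.5]}]' >/dev/null; python3 mon.py
python3 -m inch '[{"xyz":[0,-0.0012,0],"dr":[0,0,1.25]},{"xyz":[0,-0.002,0],"dr":[0,0,2]},{"xyz":[0,-0.002,0],"dr":[0,0,2]}]' >/dev/null; python3 mon.py
python3 - <<'E'
from h import *
im,d,K,T=shot('wrist');save('w6',im);np.savez('w6.npz',im=im,d=d,K=K,T=T)
E
```

```text
t 17.37 yaw 115.55 tau 0.554 F [ 0.2 -3.1  5.8] Mz 0.614 M [-0.23  0.08  0.61] bore [625.5  45.6] z 0.2060
t 17.62 yaw 113.01 tau 0.188 F [-0.6 -3.1  6.5] Mz 0.287 M [-0.34  0.32  0.29] bore [625.2  45.4] z 0.2060
t 17.87 yaw 111.05 tau 0.361 F [-0.4 -2.7  5.6] Mz 0.437 M [-0.35  0.19  0.44] bore [625.4  45.4] z 0.2060
```

View pics/w6.png

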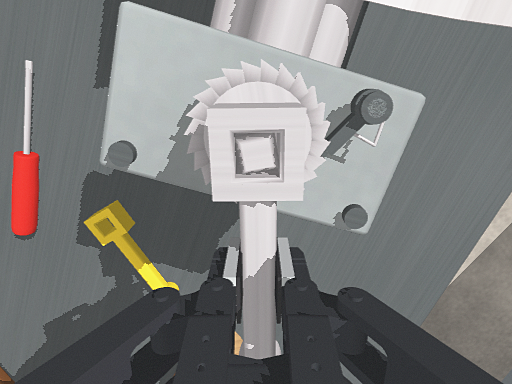

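The picture shows the hub home on the shoulder and the square lagging a few degrees inside the bore. I felt four clicks, at yaw ≈159, 144, 129 and 114°, and the handle is about 3° past the fourth. I'll settle and hand in.

```bash
python3 -m inch '[{"xyz":[0,0,0],"dr":[0,0,0]},{"xyz":[0,0,0],"dr":[0,0,0]},{"xyz":[0,0,0],"dr":[0,0,0]},{"xyz":[0,0,0],"dr":[0,0,0]},{"xyz":[0,0,0],"dr":[0,0,0]},{"xyz":[0,0,0],"dr":[0,0,0]}]'; python3 mon.py; python3 -c "
from h import *
print(finish_job())"
```

```text
time_s: 18.42
position: [0.6449, -0.007, 0.206]
tcp_rot: [0.002, 0.566, 0.825, -0.0]
contact_force: [-1.2, -3.3, 5.8]
grip_width: 0.173
finger_force: 61.0
t 18.42 yaw 111.08 tau 0.235 F [-1.2 -3.3  5.8] Mz 0.364 M [-0.3   0.15  0.36] bore [625.4  45.4] z 0.2060
the job is handed in; nothing more can be done
None
```

I handed the job in at 18.4 s: the handle is fully down on the right-hand screw, which I turned clockwise four clicks (felt as torque drops), stopping about 3° past the fourth, and the gripper is still holding the handle motionless.

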